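# Clamp the coffee jar with the star handle

### The job

The lid of the amber coffee jar is stuck: stand the jar upright on the bed of the jar clamp, centred between the two jaws, and let go of it. Then turn the clamp's star handle clockwise, pushing one spoke after another, until the jaws hold the jar firmly; feel for it and stop in time, because the glass must not be over-squeezed. Do not push the jaw itself by hand, leave everything else alone and take the hand away.

Things in the scene. Friction and masses are not known exactly. Their poses are not given: they have to be found in the camera images.
- clamp: fixed jar clamp on a grey base plate 310 x 340 x 12 mm; origin on the table, x along the jaw travel (from moving jaw to stop jaw), y across, z up. In this frame the hub's vertical axis is at x -20, y -110 mm; the aluminium bed runs along y = +90 mm, 290 mm long, 100 mm wide, top 25 mm above the table. A rack joins handle and jaw below the spokes, up to 41 mm above the table
- guard (a point): centre of the top of a fixed thin plate 122 mm above the table, over the half of the star handle that faces the bed: clamp x -140 to +100, y -75 to -5 mm. Spokes pass under it, fingers cannot: spokes can be pushed only on the open side (clamp y below about -90 mm), each about a quarter turn, one after another
- bed (a point): point on top of the bed, on its centre line, between the jaws (clamp x 0, y 90, z 25 mm): where to put the centre of the jar's foot
- jaw: moving jaw with a rubber pad, 54 mm wide across the bed, 46 mm tall; origin at the middle of the pad's face, on the bed's top. It moves along the clamp's +x, 16 mm per radian of the star handle; the pad yields 1 mm per 9 N. The stop jaw opposite, of the same shape, stays put; its face was set somewhere from clamp x +45 to +70 mm and is not measured: feel where the jar gets tight
- hub (a point): centre of the four-spoke steel star handle at spoke height, 90 mm above the table; hub radius 24 mm, its top 109 mm above the table. Clockwise seen from above closes the jaw; 2 to 5 rad are needed. Friction of 0.7 N m resists every turn and keeps the handle where it is left: about 9 N of push at 80 mm from the axis while it runs free, and only 3 to 6 N if the hand pauses
- star: the star handle itself; origin on its axis at table level, its x axis along spoke 0. A jaw force of F newtons adds 0.016 F N m to the friction (0.2 F newtons of push at 80 mm). Well clamped is a jaw force near 30 N: some 15 N of push at 80 mm while turning, 10 N when paused. Above 60 N (21 N while turning, 15 N paused) the glass is overloaded; below 15 N (12 N, 7 N) the jar is loose
- jar_mid (a point): the amber glass jar with a black screw lid, standing upright and loose; 58 mm in diameter, 118 mm tall, about 0.35 kg; this point is on its axis, 60 mm above its foot
- jar: the same jar; origin at the centre of its foot, z up
- spoke0 (a point): centre of the black ball knob (22 mm in diameter) at the end of spoke 0 of the star handle, 97 mm from the hub axis and 90 mm above the table; the spoke is a level rod 12 mm thick running from hub to knob. The four spokes are 90 degrees apart
- spoke1 (a point): centre of the black ball knob (22 mm in diameter) at the end of spoke 1 of the star handle, 97 mm from the hub axis and 90 mm above the table; the spoke is a level rod 12 mm thick running from hub to knob. The four spokes are 90 degrees apart
- spoke2 (a point): centre of the black ball knob (22 mm in diameter) at the end of spoke 2 of the star handle, 97 mm from the hub axis and 90 mm above the table; the spoke is a level rod 12 mm thick running from hub to knob. The four spokes are 90 degrees apart
- spoke3 (a point): centre of the black ball knob (22 mm in diameter) at the end of spoke 3 of the star handle, 97 mm from the hub axis and 90 mm above the table; the spoke is a level rod 12 mm thick running from hub to knob. The four spokes are 90 degrees apart
- tumbler: glass tumbler, 72 mm across, 100 mm tall; origin at the centre of its underside; a bystander, leave it alone
- canister: round steel sugar canister, 80 mm across, 116 mm tall; origin at the centre of its underside; a bystander, leave it alone
- mug: white mug, 82 mm across, 95 mm tall, handle at its +y; origin at the centre of its underside; a bystander, leave it alone
- saucer: white saucer, 140 mm across, 18 mm tall; origin at the centre of its underside; a bystander, leave it alone
- syrup: green syrup bottle, 60 mm across, 170 mm tall; origin at the centre of its underside; a bystander, leave it alone
Things that resemble listed ones, but are neither listed nor needed, are in the scene too. Leave any yellow look-alike of the jar alone.

How it is judged:
On the way, in this order (a step that is already met when the one before it is completed fails the run):
1. the jar stands upright on the bed between the jaws, within 15 mm of the bed's centre line, let go of and not yet squeezed (y of jar_mid in the frame of clamp between 0.075 and 0.105 m and x of jar_mid in the frame of clamp between -0.06 and 0.06 m and z of jar_mid in the frame of clamp between 0.079 and 0.091 m and angle between jar_mid's own z axis and vertical below 0.1 rad and contact force between the fingers and jar below 0.3 N and contact force between jaw and jar below 3 N), for 0.3 s.
2. the jaw presses the jar with more than 15 N (contact force between jaw and jar above 15 N), for 0.2 s.
At the end, for the whole second after the job is handed in: the jar stands still and upright (within 0.1 rad) on the bed, within 15 mm of the bed's centre line, and the jaw still presses it against the stop jaw with more than 15 N (never more than 60 N) (y of jar_mid in the frame of clamp between 0.075 and 0.105 m and x of jar_mid in the frame of clamp between -0.06 and 0.06 m and z of jar_mid in the frame of clamp between 0.079 and 0.091 m and angle between jar_mid's own z axis and vertical below 0.1 rad and contact force between jaw and jar above 15 N and linear speed of jar below 0.01 m/s); the robot touches nothing.
It fails at once if the jaw squeezes the glass jar with more than 60 N (contact force between jaw and jar above 60 N).
It fails at once if the jaw is pushed directly by the robot with more than 10 N (contact force between any of the fingers, the arm and jaw above 10 N).
It fails at once if the jar is tipped over (angle between jar_mid's own z axis and vertical above 0.6 rad).
It fails at once if a bystander is moved by more than 30 mm (distance of any of tumbler, canister, mug, saucer, syrup from where it was at the start of the episode above 0.03 m).
It also fails if it takes over 72 s, if anything falls off the work surface, if the arm or the gripper's body presses on something with over 40 N, if the wrist force passes 120 N, or if a joint passes its speed limit or range.

### The arm

A 7-joint arm with a two-finger parallel gripper is mounted at the origin on the work surface. World frame = base frame: x ahead of the robot, y to its left, z up, the work surface at z = 0. Lengths are in m, angles in rad, forces in N, time in s.
With the tool pointing down it reaches from about 0.35 to 0.9 m from the base axis. Payload 7.2 kg.
Tool frame: the origin (TCP) lies midway between the tips of the shut fingers; the grasp point (between the pads) lies pinch_z behind it (pinch_z is the distance from the TCP to the grasp point, in m); z points along the fingers, y is the line along which they close (so a half turn about z gives the same grasp; the last joint's range is limited). The gripper opens to 85 mm and grips with 20 to 120 N. Pads are 22 mm wide; open, the fingers measure 114 mm over their backs; the gripper's body (76 mm by 85 mm) begins 54 mm behind the grasp point. The pads swing forward as they close: fully open they stand 13 mm farther back than shut.
Start: joints at [1.266, 0.411, -0.013, 1.596, 0.006, 1.134, -0.082], TCP at [0.147, -0.608, 0.206] pointing down, gripper open.
Joint ranges: [-2.95, 2.95], [-0.29, 1.99], [-1.47, 1.44], [0.14, 2.54], [-1.03, 4.17], [0.13, 1.85], [-2.86, 2.86]. Speed limits (rad/s): [2.39, 2.39, 3.01, 3.01, 3.14, 3.14, 3.14].

### API

Orientations are given as [roll, pitch, yaw] about the fixed x, y, z axes, in that order (R = Rz(yaw) Ry(pitch) Rx(roll)).
In Python, from plant import * gives the robot as it stands. The module is installed in compiled form; this text tells all that it offers.
- The arm moves only by the tool play_rows, never from a script. Its argument "targets" is a list of rows, each a list of 2 entries, a list of its own where there are three numbers: the shift along the world's x, y, z as a fraction of full scale, then the turn about the world's z as a fraction of full scale. In form: [[[tx, ty, tz], yaw], ...]. A call has exactly 10 rows; each row shifts and turns the commanded pose from where the row before left it; what a row does not reach is not made up. Full scale, the value 1, is 500 mm for a shift and 60 degrees for a turn. A row lasts 1/12 s, in which the tool goes at most 41.7 mm and 7.16 degrees, less where a joint would pass 70% of its speed; a pose out of reach is approached as far as the arm can. A call with a number of a shift or a turn outside -1 to 1 is refused whole. A call with a gripper value outside its range is refused whole. "fingers" is the opening, from 0 (shut) to 1 (fully open), set as the call begins (left out, the last holds). The fingers move at their own pace and stop on an object; "squeeze" is the grip in N (left out, the last holds). Time passes only in rows, so rows that do not move let the fingers close, or fill a call up. It gives the time, the measured TCP pose, the force, the opening and the grip force at its end, in the units of the state.
- sense(): the state, without advancing time (a new reading comes with each control period).
- snapshot(name): name is "scene" or "top"; returns a dict with "pixels" (420x560x3 uint8, red, green, blue), "fx", "fy", "cx", "cy" (pixels), "D" ([k1, k2, p1, p2, k3] as OpenCV has them; the pictures are not rectified), "view" (4x4, takes a point from world to camera coordinates). Camera axes: x right, y down, z forward; pixel columns grow to the right and rows downward; lengths in m; the calibration is good to about 2 mm. A picture is of the moment at which its call begins. There is no depth.
- close_job(): hands the job in; it is judged then, once.
The state is a dict: "t": time; "joint_positions": joint angles; "dq": joint speeds; "joint_torque": joint torques, N m; "position": TCP position; "tool_rot": TCP orientation; "contact_force": force on the tool from outside, world axes, zero at the start; "torque": the same for the moment, N m; "opening": opening from 0.0 (shut) to 1.0 (fully open); "finger_force": force on a finger pad.
Only numpy, scipy, OpenCV 4.12 (cv2) and the standard library are available. Lean on these libraries where they do the work, as an engineer would, in place of code of your own. Each camera call takes 0.05 s, during which the arm holds its last target. There are 200 camera calls.

## Working session

There is one attempt and no reset: what is moved stays moved. The work goes in short steps, Python scripts to look and compute and a tool call to move; the robot and the scene stay as the last step left them, time stands still between calls to the robot, and variables do not carry over. Pictures are saved under pics/ and viewed, at most 10 in all, crops included, and the job is handed in when it is done.

Besides the shell and the picture viewer there is one more tool, called after ">>>" as a command line: name --argument value ..., lists and objects as JSON in quotes. play_rows: Moves the arm, as the interface text tells. Its arguments: {"type":"object","properties":{"targets":{"type":"array","items":{"type":"array"}},"fingers":{"type":"number"},"squeeze":{"type":"number"}},"required":["targets"]}

```bash
mkdir -p pics; cat > h.py <<'E'
from plant import *
import numpy as np, cv2
def cam(n):
    s=snapshot(n); K=np.array([[s["fx"],0,s["cx"]],[0,s["fy"],s["cy"]],[0,0,1.]]); return s,K,np.array(s["D"],float),np.array(s["view"])
def ray(s,uv,z):
    K=np.array([[s["fx"],0,s["cx"]],[0,s["fy"],s["cy"]],[0,0,1.]]);V=np.array(s["view"])
    p=cv2.undistortPoints(np.array(uv,float).reshape(-1,1,2),K,np.array(s["D"],float)).reshape(-1,2)
    z=np.broadcast_to(z,len(p)); R=V[:3,:3];c=-R.T@V[:3,3]
    d=np.c_[p,np.ones(len(p))]@R
    return c+d*((z-c[2])/d[:,2])[:,None]
def proj(s,P):
    K=np.array([[s["fx"],0,s["cx"]],[0,s["fy"],s["cy"]],[0,0,1.]]);V=np.array(s["view"])
    return cv2.projectPoints(np.array(P,float).reshape(-1,3),cv2.Rodrigues(V[:3,:3])[0],V[:3,3],K,np.array(s["D"],float))[0].reshape(-1,2)
E
python3 - <<'E'
from h import *
import pickle
for n in("scene","top"):
    s=snapshot(n);pickle.dump(s,open(n+".pkl","wb"))
    cv2.imwrite(f"pics/{n}0.png",cv2.resize(s["pixels"][:,:,::-1],(800,600),interpolation=cv2.INTER_CUBIC))
    V=np.array(s["view"]);print(n,-V[:3,:3].T@V[:3,3])
print(sense())
import plant;print([x for x in dir(plant) if x[0]!='_'])
try: print(pinch_z)
except Exception as e: print(e)
E
```

```text
scene [1.17421156 0.33586651 1.2550632 ]
top [ 0.36742793 -0.0213369   1.55456169]
{'t': 0.1, 'joint_positions': array([ 1.26580926,  0.41183876, -0.01270259,  1.59696849,  0.00558506,
        1.13430164, -0.0822059 ]), 'dq': array([ 3.99564104e-04, -9.30251512e-04, -4.77519824e-05, -2.76423361e-03,
        1.89832436e-03, -4.63865486e-04,  2.85852949e-04]), 'joint_torque': array([ 3.69000190e-03, -6.01827979e+01,  6.84709400e-01, -3.00087905e+01,
        1.40497487e-02,  6.45986816e-03,  9.32589813e-06]), 'position': array([ 0.14645752, -0.60709431,  0.20552216]), 'tool_rot': array([-3.14011486e+00,  9.48906051e-05,  2.36790514e-01]), 'contact_force': array([0.36028746, 0.06398425, 0.8744301 ]), 'torque': array([-0.05241988,  0.04599844,  0.0332003 ]), 'finger_force': 0.0, 'opening': 0.997387199546172}
['MotionError', 'close_job', 'pinch_z', 'sense', 'snapshot']
0.0187
```

View pics/scene0.png

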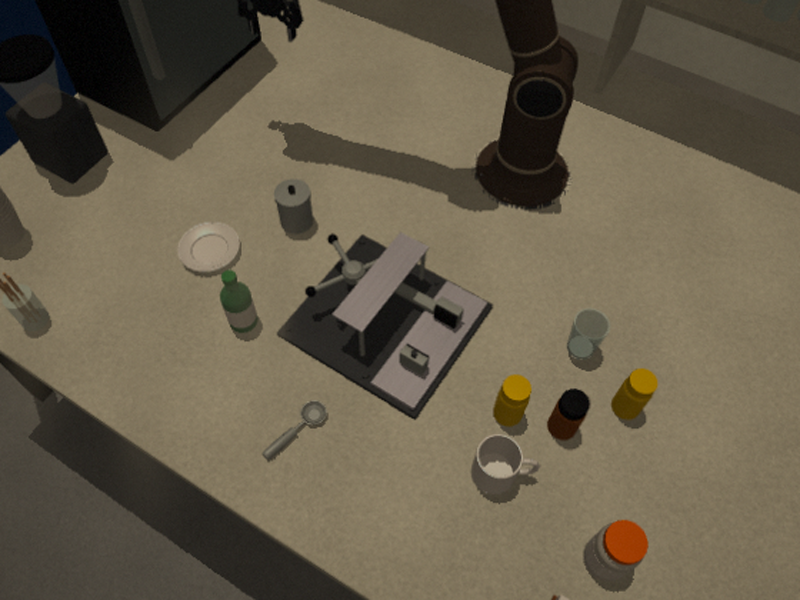

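View pics/top0.png

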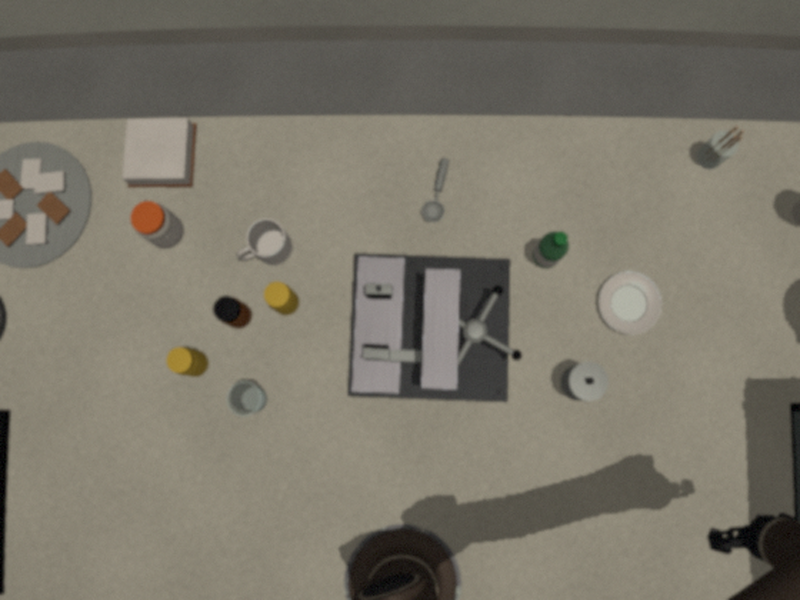

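```bash
python3 - <<'E'
from h import *
import pickle
s=pickle.load(open("top.pkl","rb"));im=s["pixels"][:,:,::-1]
im=np.clip(im.astype(float)*1.7,0,255).astype(np.uint8)
a=im[170:290,235:375]; 
cv2.imwrite("pics/c1.png",cv2.resize(a,None,fx=5,fy=5,interpolation=cv2.INTER_CUBIC))
b=im[180:300,110:230]
cv2.imwrite("pics/c2.png",cv2.resize(b,None,fx=5,fy=5,interpolation=cv2.INTER_CUBIC))
E
```

```text
(no output)
```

View pics/c1.png

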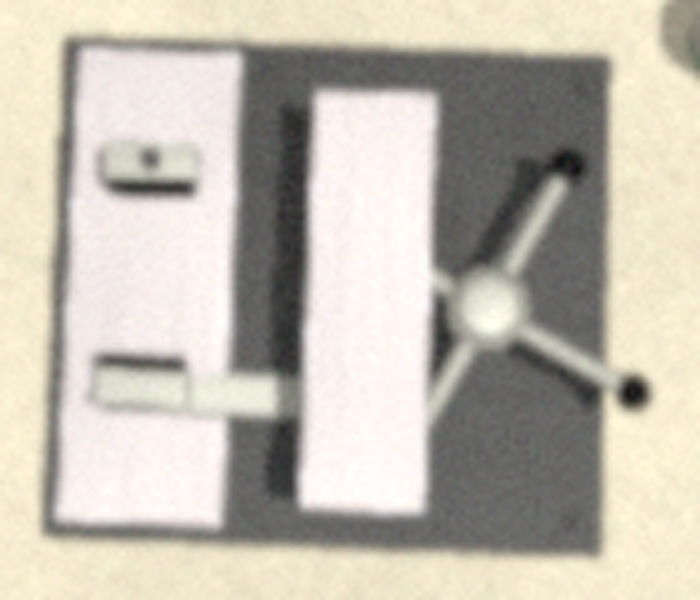

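View pics/c2.png

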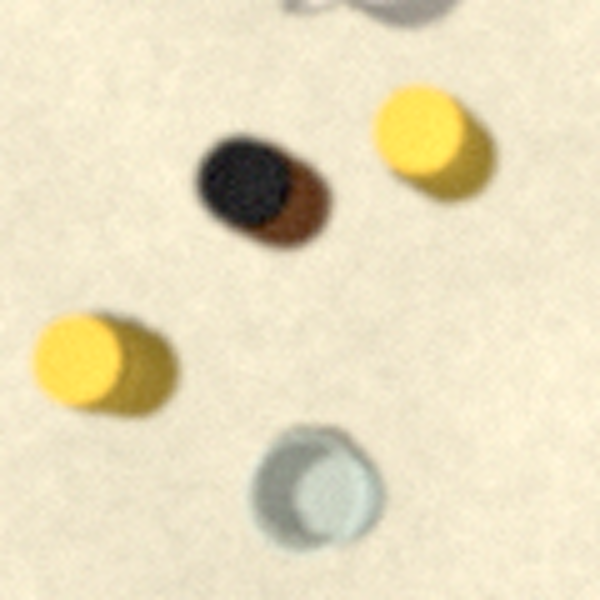

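```bash
python3 - <<'E'
from h import *
import pickle
s=pickle.load(open("top.pkl","rb"))
def f(l,ox,oy): return (np.array(l,float)+.5)/5-.5+[ox,oy]
c=ray(s,f([(68,38),(610,60),(600,553),(45,535)],235,170),.012)
hub=ray(s,f([(488,306)],235,170),.109)[0]
kn=ray(s,f([(567,165),(632,392)],235,170),.09)
bed=ray(s,f([(80,46),(243,52),(221,527),(52,523)],235,170),.025)
print("corners",c.round(4)); print("hub",hub,"kn",kn.round(4)); print('bed',bed.round(4))
# model clamp
obj=np.array([[.155,.17],[.155,-.17],[-.155,-.17],[-.155,.17],[-.02,-.11],[.145,.14],[.145,.04],[-.145,.04],[-.145,.14]])
obs=np.vstack([c[:,:2],hub[None,:2],bed[:,:2]])
from scipy.optimize import least_squares
fun=lambda p:((obj@np.array([[np.cos(p[2]),np.sin(p[2])],[-np.sin(p[2]),np.cos(p[2])]])+p[:2])-obs).ravel()
r=least_squares(fun,[.4,0,0],loss='soft_l1',f_scale=.003);print(r.x,fun(r.x).reshape(-1,2).round(4))
p=r.x;R=np.array([[np.cos(p[2]),-np.sin(p[2])],[np.sin(p[2]),np.cos(p[2])]])
W=lambda q:R@np.array(q)+p[:2]
print("bed",W([0,.09]),"hub",W([-.02,-.11]))
print("knob clamp",[(R.T@(k[:2]-p[:2])-[-.02,-.11]).round(4) for k in kn])
jw=ray(s,f([(148,188),(140,355)],235,170),.071); print("jaws clamp",[R.T@(j[:2]-p[:2]) for j in jw])
print("lid",ray(s,f([(245,182)],110,180),.118),"foot",ray(s,f([(287,205)],110,180),.004))
print("yellow",ray(s,f([(420,131),(79,361)],110,180),.118), "tumbler",ray(s,f([(316,488)],110,180),.1))
q=1.4286
# scene check
s2=pickle.load(open("scene.pkl","rb"))
print("scene lid",ray(s2,[(573/q,405/q)],.118))
print("scene hub",ray(s2,[(352/q,268/q)],.109))
print("mug rim,saucer,canister,syrup",ray(s,np.array([(268,238),(630,302),(588,381),(560,239)])/q,[.095,.018,.116,.17]))
E
```

```text
corners [[ 0.697   0.1026  0.012 ]
 [ 0.6838 -0.2345  0.012 ]
 [ 0.3796 -0.2234  0.012 ]
 [ 0.3902  0.1128  0.012 ]]
hub [ 0.51978702 -0.14823196  0.109     ] kn [[ 0.6049 -0.1972  0.09  ]
 [ 0.4717 -0.2331  0.09  ]]
bed [[ 0.6892  0.0941  0.025 ]
 [ 0.6855 -0.0064  0.025 ]
 [ 0.3951  0.006   0.025 ]
 [ 0.3972  0.1075  0.025 ]]
[ 0.53883892 -0.04395614 -0.03254003] [[ 0.0023  0.0183]
 [ 0.0044  0.0156]
 [-0.0012  0.0146]
 [-0.0007  0.0182]
 [-0.0045 -0.005 ]
 [-0.0009 -0.0028]
 [-0.0005 -0.0023]
 [ 0.0001 -0.0052]
 [ 0.0013 -0.0068]]
bed [0.541767   0.04599621] hub [ 0.51527073 -0.15324723]
knob clamp [array([ 0.091, -0.041]), array([-0.0409, -0.0812])]
jaws clamp [array([0.05184132, 0.09487507]), array([-0.04738941,  0.09554342])]
lid [[0.56049257 0.35153903 0.118     ]] foot [[0.56147006 0.3541255  0.004     ]]
yellow [[0.59034908 0.25054066 0.118     ]
 [0.4566812  0.44475617 0.118     ]] tumbler [[0.38585187 0.30882841 0.1       ]]
scene lid [[0.57181858 0.35674126 0.118     ]]
scene hub [[ 0.52476506 -0.14634435  0.109     ]]
mug rim,saucer,canister,syrup [[ 0.71146763  0.2764358   0.095     ]
 [ 0.58972773 -0.49529471  0.018     ]
 [ 0.41628061 -0.37355549  0.116     ]
 [ 0.6928398  -0.3136168   0.17      ]]
```

The top picture gives the jar at about (0.562, 0.353) and the hub at (0.520, −0.148). Clamp yaw is about −2.2°, with the bed point at (0.548, 0.051). Spoke knobs are visible at crop pixels (567,165) and (632,392).

>>> play_rows --targets '[[[0.03, 0.068, 0], -0.0265], [[0.03, 0.068, 0], -0.0265], [[0.03, 0.068, 0], -0.0265], [[0.03, 0.068, 0], -0.0265], [[0.03, 0.068, 0], -0.0265], [[0.03, 0.068, 0], -0.0265], [[0.03, 0.068, 0], -0.0265], [[0.03, 0.068, 0], -0.0265], [[0.03, 0.068, 0], -0.0265], [[0.03, 0.068, 0], -0.0265]]' --fingers 1 --squeeze 30

```text
t: 0.93
position: [0.2967, -0.2658, 0.2062]
tool_rot: [3.141, 0.0, -0.042]
contact_force: [1.3, -0.6, -0.6]
opening: 0.997
finger_force: 0.0
```

>>> play_rows --targets '[[[0.03, 0.068, 0], 0], [[0.03, 0.068, 0], 0], [[0.03, 0.068, 0], 0], [[0.03, 0.068, 0], 0], [[0.03, 0.068, 0], 0], [[0.03, 0.068, 0], 0], [[0.03, 0.068, 0], 0], [[0.03, 0.068, 0], 0], [[0.03, 0.068, 0], 0], [[0.03, 0.068, 0], 0]]'

```text
t: 1.77
position: [0.4468, 0.074, 0.2063]
tool_rot: [3.141, -0.0, -0.041]
contact_force: [0.2, -1.2, -0.7]
opening: 1.001
finger_force: 0.0
```

```bash
python3 - <<'E'
from h import *
import pickle
s=pickle.load(open("scene.pkl","rb"))
im=s["pixels"].astype(int); sub=im[268:312,380:416]
m=(sub.sum(2)<90); ys,xs=np.nonzero(m); print("dark blob",xs.min()+380,xs.max()+380,ys.min()+268,ys.max()+268,xs.mean()+380,ys.mean()+268)
print(proj(s,[(.562,.353,.118),(.562,.353,0),(.562,.353,.1)]))
th=np.linspace(0,6.28,40)
e=proj(s,np.c_[.562+.028*np.cos(th),.353+.028*np.sin(th),0*th+.118]);print(e.min(0),e.max(0))
E
```

```text
dark blob 384 411 273 306 397.566510172144 289.5414710485133
[[401.30037714 279.78658351]
 [391.50409593 297.41882074]
 [399.70733483 282.6591744 ]]
[390.43456447 269.89464654] [412.15723015 289.88528107]
```

>>> play_rows --targets '[[[0.026, 0.0622, 0], 0], [[0.026, 0.0622, 0], 0], [[0.026, 0.0622, 0], 0], [[0.026, 0.0622, 0], 0], [[0.026, 0.0622, 0], 0], [[0.026, 0.0622, 0], 0], [[0.026, 0.0622, 0], 0], [[0.026, 0.0622, 0], 0], [[0.026, 0.0622, 0], 0], [[0, 0, 0], 0]]'

```text
t: 2.6
position: [0.5629, 0.3589, 0.2048]
tool_rot: [-3.138, 0.002, -0.036]
contact_force: [-1.7, 0.1, -0.2]
opening: 1.001
finger_force: 0.0
```

```bash
python3 - <<'E'
from h import *
print(sense()["position"],sense()["tool_rot"])
ims=[]
for n in("top","scene"):
    s=snapshot(n);im=np.clip(s["pixels"][:,:,::-1].astype(float)*1.6,0,255).astype(np.uint8)
    P=sense()["position"];u,v=proj(s,[P])[0];x,y=int(u)-50,int(v)-60;print(n,x,y,u,v)
    y=max(0,min(y,300))
    ims.append(cv2.resize(im[y:y+120,x:x+100],None,fx=4,fy=4,interpolation=cv2.INTER_CUBIC))
cv2.imwrite("pics/g.png",np.hstack(ims))
E
```

```text
[0.56291943 0.3588824  0.20484046] [-3.13795717e+00  2.34842323e-03 -3.56834462e-02]
top 98 150 148.98839789034233 210.9571259942057
scene 359 205 409.7522546153732 265.24050991571045
```

View pics/g.png

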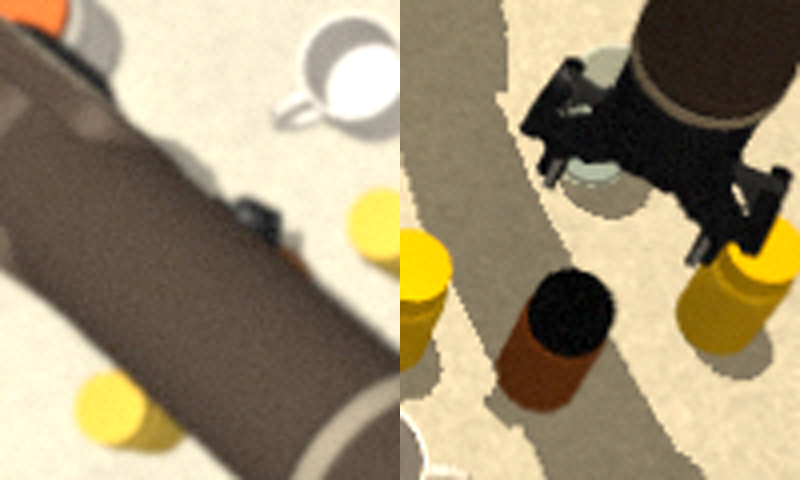

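The jar lid centre is at (571,313) in the right crop, with both finger tips above and around it. Lowering over it.

>>> play_rows --targets '[[[0.008, -0.009, 0], 0], [[0, 0, -0.04], 0], [[0, 0, -0.04], 0], [[0, 0, -0.04], 0], [[0, 0, -0.04], 0], [[0, 0, -0.04], 0], [[0, 0, -0.04], 0], [[0, 0, -0.034], 0], [[0, 0, -0.02], 0], [[0, 0, 0], 0]]'

```text
t: 3.53
position: [0.5671, 0.345, 0.0572]
tool_rot: [3.139, 0.002, -0.042]
contact_force: [0.0, 0.4, 0.2]
opening: 0.999
finger_force: 0.0
```

>>> play_rows --targets '[[[0, 0, 0], 0], [[0, 0, 0], 0], [[0, 0, 0], 0], [[0, 0, 0], 0], [[0, 0, 0], 0], [[0, 0, 0], 0], [[0, 0, 0], 0], [[0, 0, 0], 0], [[0, 0, 0], 0], [[0, 0, 0], 0]]' --fingers 0

```text
t: 4.37
position: [0.5689, 0.3508, 0.0623]
tool_rot: [-3.137, -0.004, -0.04]
contact_force: [0.5, 4.3, 5.5]
opening: 0.618
finger_force: 34.0
```

```bash
python3 - <<'E'
from h import *
s=snapshot("scene");im=np.clip(s["pixels"][:,:,::-1].astype(float)*1.8,0,255).astype(np.uint8)
print(sense()["opening"],sense()["position"])
cv2.imwrite("pics/g2.png",cv2.resize(im[220:340,340:480],None,fx=5,fy=5,interpolation=cv2.INTER_CUBIC))
E
```

```text
0.6185231131252632 [0.56885213 0.35072151 0.06226656]
```

View pics/g2.png

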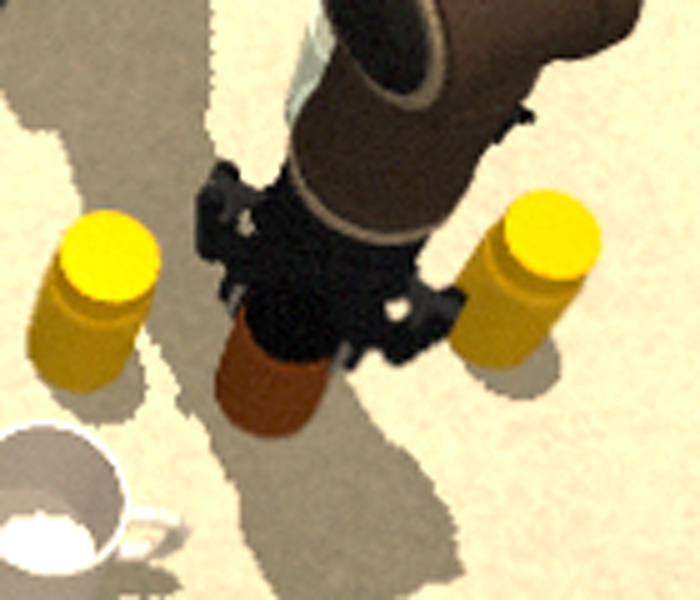

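The fingers hold the jar (dark lid at about (290,320), amber body below, upright). Lifting.

>>> play_rows --targets '[[[0, 0, 0.015], 0], [[0, 0, 0.02], 0], [[0, 0, 0.03], 0], [[0, 0, 0.04], 0], [[0, 0, 0.04], 0], [[0, 0, 0.04], 0], [[0, 0, 0.04], 0], [[0, 0, 0.015], 0], [[0, 0, 0], 0], [[0, 0, 0], 0]]' --squeeze 40

```text
t: 5.25
position: [0.5675, 0.3473, 0.179]
tool_rot: [3.141, 0.0, -0.041]
contact_force: [-0.5, 0.1, -4.4]
opening: 0.612
finger_force: 43.2
```

```bash
python3 - <<'E'
from h import *
x=sense();print(x["opening"],x["position"],x["contact_force"],x["torque"])
s=snapshot("scene");im=np.clip(s["pixels"][:,:,::-1].astype(float)*1.8,0,255).astype(np.uint8)
cv2.imwrite("pics/g3.png",cv2.resize(im[190:310,350:490],None,fx=5,fy=5,interpolation=cv2.INTER_CUBIC))
E
```

```text
0.6120132067041935 [0.56746096 0.34725712 0.1789933 ] [-0.50547581  0.10989468 -4.35074594] [ 0.01950492  0.00601062 -0.01459418]
```

View pics/g3.png

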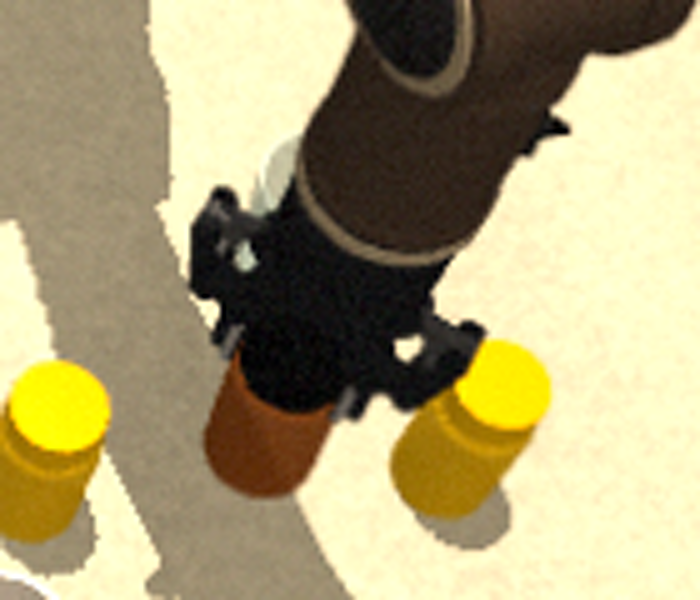

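>>> play_rows --targets '[[[0, -0.03, 0], 0.005], [[-0.004, -0.06, 0], 0], [[-0.004, -0.08, 0], 0], [[-0.004, -0.08, 0], 0], [[-0.004, -0.08, 0], 0], [[-0.004, -0.08, 0], 0], [[-0.004, -0.08, 0], 0], [[-0.004, -0.06, 0], 0], [[-0.005, -0.044, 0], 0], [[0, 0, 0], 0]]'

```text
t: 6.13
position: [0.5499, 0.0433, 0.1773]
tool_rot: [3.137, 0.004, -0.043]
contact_force: [0.1, -0.8, -4.2]
opening: 0.613
finger_force: 42.6
```

>>> play_rows --targets '[[[0, 0, 0], 0], [[0, 0, -0.01], 0], [[0, 0, -0.02], 0], [[0, 0, -0.03], 0], [[0, 0, -0.03], 0], [[0, 0, -0.03], 0], [[0, 0, -0.02], 0], [[0, 0, -0.01], 0], [[0, 0, 0], 0], [[0, 0, 0], 0]]'

```text
t: 6.97
position: [0.5512, 0.0515, 0.1042]
tool_rot: [-3.141, 0.0, -0.035]
contact_force: [-0.7, -0.4, -4.5]
opening: 0.606
finger_force: 42.7
```

```bash
python3 - <<'E'
from h import *
x=sense();print(x["opening"],x["position"],x["contact_force"],x["torque"])
ims=[]
for n,c in (("scene",(298,210)),("top",(265,220))):
    s=snapshot(n);im=np.clip(s["pixels"][:,:,::-1].astype(float)*1.8,0,255).astype(np.uint8)
    u,v=c;print(n,u-50,v-70); ims.append(cv2.resize(im[v-70:v+70,u-50:u+50],None,fx=4,fy=4,interpolation=cv2.INTER_CUBIC))
cv2.imwrite("pics/p.png",np.hstack(ims))
E
```

```text
0.6062039954987887 [0.55115626 0.05147226 0.10423598] [-0.69998979 -0.43268695 -4.53141587] [-0.01291867 -0.15641894  0.02259106]
scene 248 140
top 215 150
```

View pics/p.png

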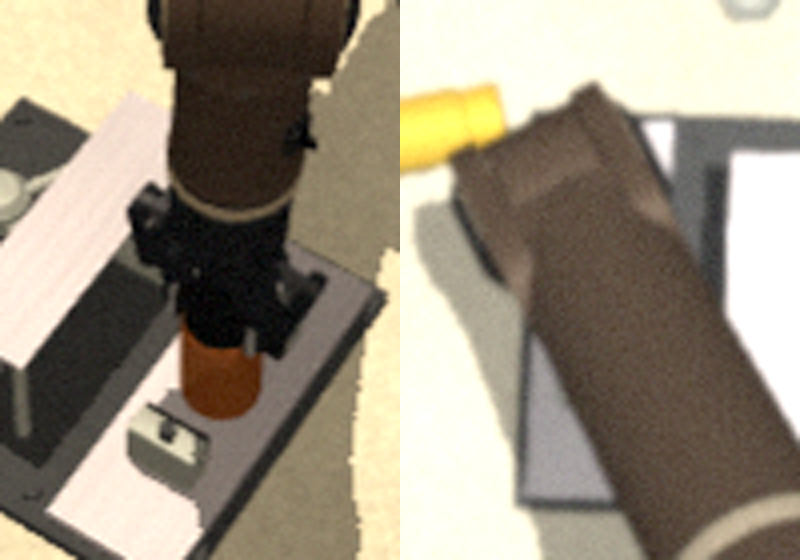

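The held jar is over the bed, but the top view shows the yellow look-alike lying at about crop (450,130): I carried the jar too low past it and knocked it over. I'll check whether it is still rolling and whether the held jar is straight.

```bash
python3 - <<'E'
from h import *
def yel(s):
    h=cv2.cvtColor(s["pixels"],cv2.COLOR_RGB2HSV);m=cv2.inRange(h,(20,150,60),(32,255,255))
    n,l,st,c=cv2.connectedComponentsWithStats(m);return [(st[i].tolist(),c[i].round(2).tolist()) for i in range(1,n) if st[i][4]>40]
for k in range(3):
    s=snapshot("top"); print(sense()["t"],yel(s))
s2=snapshot("scene");print(yel(s2))
a=s2["pixels"][:,:,::-1]; b=s["pixels"][:,:,::-1]
f=lambda i:np.clip(i.astype(float)*1.8,0,255).astype(np.uint8)
cv2.imwrite("pics/q.png",np.hstack([cv2.resize(f(a[170:330,240:480]),(600,400),interpolation=cv2.INTER_CUBIC)]))
P=sense()["position"]
h=cv2.cvtColor(s2["pixels"],cv2.COLOR_RGB2HSV);m=cv2.inRange(h,(3,130,40),(15,255,255));n,l,st,c=cv2.connectedComponentsWithStats(m)
print([(st[i].tolist(),c[i].round(1).tolist()) for i in range(1,n) if st[i][4]>60])
print(proj(s2,[P,(P[0],P[1],P[2]-.06),(P[0],P[1]+.029,P[2]-.06),(P[0],P[1]-.029,P[2]-.06),(P[0]+.029,P[1],P[2]-.06)]).round(1))
E
```

```text
7.1167 [([202, 172, 39, 22, 577], [220.38, 181.85]), ([118, 244, 26, 18, 382], [130.37, 252.66])]
7.1667 [([202, 171, 39, 22, 586], [220.53, 181.65]), ([118, 244, 26, 18, 385], [130.38, 252.68])]
7.2167 [([202, 171, 39, 22, 588], [220.47, 181.48]), ([118, 244, 26, 18, 382], [130.33, 252.66])]
[([428, 258, 32, 36, 743], [443.64, 275.45]), ([296, 283, 47, 32, 911], [318.74, 298.3])]
[([293, 221, 20, 24, 331], [301.9, 234.0]), ([422, 364, 32, 32, 791], [437.4, 379.3])]
[[301.1 226.1]
 [300.  236.8]
 [308.8 241.5]
 [291.2 232.2]
 [294.8 244.4]]
```

View pics/q.png

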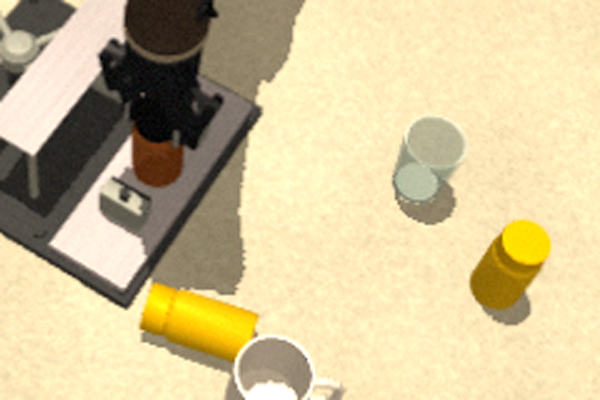

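```bash
python3 - <<'E'
from h import *
import pickle
s0=pickle.load(open("scene.pkl","rb"));t0=pickle.load(open("top.pkl","rb"))
print("plate corners pred",proj(s0,[(.697,.1026,.012),(.390,.1128,.012),(.684,-.2345,.012)]).round(1), "seen", [(415/1.4286,416/1.4286),(492/1.4286,305/1.4286),(278/1.4286,332/1.4286)])
s=snapshot("scene");t=snapshot("top");x=sense();print(x["t"],x["position"],x["contact_force"],x["torque"],x["tool_rot"])
g=lambda q:cv2.cvtColor(q["pixels"],cv2.COLOR_RGB2GRAY)
def sh(a,b,r0,r1,c0,c1):
    r=cv2.matchTemplate(g(b)[r0-10:r1+10,c0-10:c1+10],g(a)[r0:r1,c0:c1],cv2.TM_CCOEFF_NORMED);_,v,_,l=cv2.minMaxLoc(r);return v,l[0]-10,l[1]-10
print("mug scene",sh(s0,s,300,352,328,380),"mug top",sh(t0,t,150,190,164,206),"tumbler",sh(s0,s,215,255,392,430))
m=cv2.inRange(cv2.cvtColor(t["pixels"],cv2.COLOR_RGB2HSV),(20,150,60),(32,255,255));n,l,st,c=cv2.connectedComponentsWithStats(m);print([(st[i].tolist(),c[i]) for i in range(1,n) if st[i][4]>40])
h=cv2.cvtColor(s["pixels"],cv2.COLOR_RGB2HSV);m=cv2.inRange(h,(3,130,40),(15,255,255))[200:260,280:330]
for r in range(20,50,2):
    xs=np.nonzero(m[r])[0]; print(r+200,(xs.min()+280,xs.max()+280) if len(xs) else None)
E
```

```text
plate corners pred [[289.3 290.5]
 [343.6 212. ]
 [193.2 231.2]] seen [(290.4941901161977, 291.19417611647765), (344.3931121377572, 213.49573008539826), (194.59610807783844, 232.39535209295812)]
7.3667 [0.55133837 0.05074476 0.10468078] [ 0.81168022  0.75076576 -4.3826542 ] [-0.00394729 -0.04775971 -0.0339091 ] [ 3.14151463e+00 -7.08527614e-04 -3.56915917e-02]
mug scene (0.9095783829689026, 0, 0) mug top (0.987366795539856, 0, 0) tumbler (0.9965689778327942, 0, 0)
[([202, 171, 39, 22, 590], array([220.46271186, 181.19661017])), ([118, 244, 26, 18, 382], array([130.37434555, 252.72513089]))]
220 None
222 (np.int64(293), np.int64(294))
224 (np.int64(293), np.int64(296))
226 (np.int64(293), np.int64(308))
228 (np.int64(293), np.int64(311))
230 (np.int64(293), np.int64(312))
232 (np.int64(293), np.int64(312))
234 (np.int64(293), np.int64(312))
236 (np.int64(294), np.int64(312))
238 (np.int64(294), np.int64(311))
240 (np.int64(295), np.int64(311))
242 (np.int64(297), np.int64(309))
244 (np.int64(302), np.int64(304))
246 None
248 None
```

>>> play_rows --targets '[[[0, 0, -0.01], 0], [[0, 0, -0.01], 0], [[0, 0, -0.008], 0], [[0, 0, -0.004], 0], [[0, 0, -0.002], 0], [[0, 0, 0], 0], [[0, 0, 0], 0], [[0, 0, 0], 0], [[0, 0, 0], 0], [[0, 0, 0], 0]]'

```text
t: 8.2
position: [0.5511, 0.0507, 0.0873]
tool_rot: [3.141, 0.0, -0.036]
contact_force: [-0.8, -1.4, -1.7]
opening: 0.613
finger_force: 42.4
```

>>> play_rows --targets '[[[0, 0, -0.002], 0], [[0, 0, -0.002], 0], [[0, 0, -0.002], 0], [[0, 0, 0], 0], [[0, 0, 0], 0], [[0, 0, 0], 0], [[0, 0, 0], 0], [[0, 0, 0], 0], [[0, 0, 0], 0], [[0, 0, 0], 0]]'

```text
t: 9.03
position: [0.5528, 0.052, 0.0868]
tool_rot: [-3.141, -0.004, -0.035]
contact_force: [-2.8, 0.8, 16.8]
opening: 0.615
finger_force: 39.4
```

>>> play_rows --targets '[[[0, 0, 0.003], 0], [[0, 0, 0], 0], [[0, 0, 0], 0], [[0, 0, 0], 0], [[0, 0, 0], 0], [[0, 0, 0], 0], [[0, 0, 0], 0], [[0, 0, 0], 0], [[0, 0, 0], 0], [[0, 0, 0], 0]]'

```text
t: 9.87
position: [0.5521, 0.0515, 0.0868]
tool_rot: [-3.141, -0.002, -0.035]
contact_force: [-1.1, 1.0, 8.0]
opening: 0.608
finger_force: 42.8
```

>>> play_rows --targets '[[[0, 0, 0], 0], [[0, 0, 0], 0], [[0, 0, 0], 0], [[0, 0, 0], 0], [[0, 0, 0], 0], [[0, 0, 0], 0], [[0, 0, 0], 0], [[0, 0, 0], 0], [[0, 0, 0], 0], [[0, 0, 0], 0]]' --fingers 1

```text
t: 10.7
position: [0.5511, 0.0508, 0.0858]
tool_rot: [3.142, 0.0, -0.035]
contact_force: [-0.6, -0.8, -0.8]
opening: 0.999
finger_force: 0.0
```

>>> play_rows --targets '[[[0, 0, 0.02], 0], [[0, 0, 0.03], 0], [[0, 0, 0.04], 0], [[0, 0, 0.05], 0], [[0, 0, 0.05], 0], [[0, 0, 0.05], 0], [[0, 0, 0.05], 0], [[0, 0, 0.05], 0], [[0, -0.03, 0], 0], [[0, -0.05, 0], 0]]'

```text
t: 11.53
position: [0.5519, 0.014, 0.2589]
tool_rot: [-3.14, -0.005, -0.03]
contact_force: [-0.0, -0.1, -0.9]
opening: 1.001
finger_force: 0.0
```

```bash
python3 - <<'E'
from h import *
x=sense();print(x["position"],x["joint_positions"].round(2),x["tool_rot"])
s=snapshot("scene")
h=cv2.cvtColor(s["pixels"],cv2.COLOR_RGB2HSV);m=cv2.inRange(h,(3,130,40),(15,255,255))[190:260,270:330]
for r in range(10,60,3):
    xs=np.nonzero(m[r])[0]; print(r+190,(xs.min()+270,xs.max()+270) if len(xs) else None,end=' ')
for J in [(.546,.0506)]:
    th=np.linspace(0,6.28,40)
    for z in(.025,.143):
        e=proj(s,np.c_[J[0]+.029*np.cos(th),J[1]+.029*np.sin(th),0*th+z])+1.2;print("pred",z,e.min(0),e.max(0))
d=(s["pixels"].sum(2)<60)[190:240,280:330];ys,xs=np.nonzero(d);print("lid dark",xs.min()+280,xs.max()+280,ys.min()+190,ys.max()+190)
t=snapshot("top");m=cv2.inRange(cv2.cvtColor(t["pixels"],cv2.COLOR_RGB2HSV),(20,150,60),(32,255,255));n,l,st,c=cv2.connectedComponentsWithStats(m);print([(st[i].tolist(),c[i]) for i in range(1,n) if st[i][4]>40])
E
```

```text
[0.55187147 0.01397411 0.25887763] [ 0.4   0.31 -0.65  1.67  0.2   1.22 -1.89] [-3.14006694 -0.00454921 -0.03027134]
200 None 203 None 206 None 209 None 212 None 215 None 218 None 221 None 224 (np.int64(294), np.int64(294)) 227 (np.int64(294), np.int64(296)) 230 (np.int64(294), np.int64(313)) 233 (np.int64(294), np.int64(312)) 236 (np.int64(293), np.int64(312)) 239 (np.int64(293), np.int64(311)) 242 (np.int64(294), np.int64(311)) 245 (np.int64(296), np.int64(309)) 248 None pred 0.025 [291.68929488 231.28142764] [311.67528903 248.77499655]
pred 0.143 [293.25644037 209.52633683] [314.76974116 227.86208499]
lid dark 281 329 193 239
[([202, 171, 40, 22, 595], array([220.69411765, 181.25042017])), ([118, 244, 26, 18, 381], array([130.37270341, 252.6351706 ]))]
```

>>> play_rows --targets '[[[0.008, -0.032, 0], 0.117], [[0.008, -0.032, 0], 0.117], [[0.008, -0.032, 0], 0.117], [[0.008, -0.032, 0], 0.117], [[0.008, -0.032, 0], 0.117], [[0.008, -0.032, 0], 0.117], [[0.008, -0.032, 0], 0.117], [[0.008, -0.032, 0], 0.117], [[0.008, -0.032, 0], 0.117], [[0.008, -0.032, 0], 0.117]]' --fingers 0

```text
t: 12.47
position: [0.5912, -0.1495, 0.2564]
tool_rot: [3.141, -0.0, 1.196]
contact_force: [0.5, 0.8, 0.9]
opening: 0.005
finger_force: 0.0
```

>>> play_rows --targets '[[[0, 0, 0], 0.11], [[0, 0, 0], 0.11], [[0, 0, 0], 0.11], [[0, 0, 0], 0], [[0, 0, 0], 0], [[0, 0, 0], 0], [[0, 0, 0], 0], [[0, 0, 0], 0], [[0, 0, 0], 0], [[0, 0, 0], 0]]'

```text
t: 13.3
position: [0.5911, -0.149, 0.2559]
tool_rot: [3.142, 0.0, 1.535]
contact_force: [-0.4, 0.0, -0.8]
opening: 0.001
finger_force: 0.0
```

```bash
cat > path.py <<'E'
import numpy as np
HUB=np.array([.520,-.1484]);Y=-.0384
R=np.array([[np.cos(Y),-np.sin(Y)],[np.sin(Y),np.cos(Y)]])
def ctr(phi,r=.068):
    a=np.radians(phi);h=.0145*abs(np.sin(a))+.011*abs(np.cos(a))+.006
    return HUB+R@(r*np.array([np.cos(a),np.sin(a)])+h*np.array([-np.sin(a),np.cos(a)]))
def rows(p0,p1,n):
    P=np.array([ctr(p) for p in np.linspace(p0,p1,n+1)]);return (np.diff(P,axis=0)/.5).round(4)
E
python3 - <<'E'
from path import *
from plant import sense
x=sense();print(x["position"],x["tool_rot"],x["joint_positions"].round(2),x["opening"],x["contact_force"])
for p in(-15,-28,-60,-90,-120,-150):print(p,ctr(p).round(4))
print(rows(-15,-45,10).tolist());print(rows(-45,-80,10).tolist());print(rows(-80,-115,10).tolist())
E
```

```text
[ 0.59111674 -0.1490386   0.2558675 ] [3.14150582e+00 1.54628830e-04 1.53487740e+00] [ 0.78  0.49 -0.9   1.53  0.39  1.31 -0.19] 0.0012238027383190651 [-0.4063044   0.03217639 -0.82306578]
-15 [ 0.591 -0.149]
-28 [ 0.5901 -0.1631]
-60 [ 0.573  -0.1973]
-90 [ 0.5379 -0.2171]
-120 [ 0.5041 -0.2188]
-150 [ 0.4705 -0.2003]
[[0.0001, -0.0064], [-0.0002, -0.0065], [-0.0005, -0.0065], [-0.0008, -0.0066], [-0.0012, -0.0067], [-0.0016, -0.0067], [-0.0019, -0.0067], [-0.0023, -0.0067], [-0.0027, -0.0066], [-0.0031, -0.0066]]
[[-0.0042, -0.0075], [-0.0047, -0.0073], [-0.0053, -0.0071], [-0.0058, -0.0068], [-0.0063, -0.0065], [-0.0069, -0.0062], [-0.0074, -0.0057], [-0.0078, -0.0053], [-0.0083, -0.0048], [-0.0087, -0.0042]]
[[-0.009, -0.0037], [-0.0094, -0.003], [-0.0093, -0.0024], [-0.0072, -0.002], [-0.0074, -0.0016], [-0.0077, -0.0012], [-0.0078, -0.0008], [-0.008, -0.0003], [-0.0082, 0.0002], [-0.0083, 0.0007]]
```

Descend beside the spoke to z = 0.076.

>>> play_rows --targets '[[[0, 0, -0.05], 0], [[0, 0, -0.05], 0], [[0, 0, -0.05], 0], [[0, 0, -0.05], 0], [[0, 0, -0.05], 0], [[0, 0, -0.04], 0], [[0, 0, -0.04], 0], [[0, 0, -0.02], 0], [[0, 0, -0.01], 0], [[0, 0, 0], 0]]'

```text
t: 14.13
position: [0.5908, -0.149, 0.0751]
tool_rot: [-3.14, -0.0, 1.535]
contact_force: [-0.6, 0.2, 0.6]
opening: 0.004
finger_force: 0.0
```

>>> play_rows --targets '[[[0, -0.0064, 0], 0], [[0, -0.0065, 0], 0], [[0, -0.0065, 0], 0], [[-0.001, -0.0066, 0], 0], [[-0.001, -0.0067, 0], 0], [[-0.0016, -0.0067, 0], 0], [[-0.002, -0.0067, 0], 0], [[-0.0023, -0.0067, 0], 0], [[-0.0027, -0.0066, 0], 0], [[-0.003, -0.0066, 0], 0]]'

```text
t: 14.97
position: [0.5841, -0.1825, 0.0758]
tool_rot: [-3.142, -0.0, 1.535]
contact_force: [0.4, 0.1, 0.2]
opening: -0.0
finger_force: 0.0
```

```bash
python3 - <<'E'
from h import *
from path import *
import pickle
t0=pickle.load(open("top.pkl","rb"));s0=pickle.load(open("scene.pkl","rb"))
t=snapshot("top");s=snapshot("scene")
for nm,a,b in(("top",t0,t),("scene",s0,s)):
    for ph in range(-180,20,6):
        p=np.r_[HUB+R@(.097*np.array([np.cos(np.radians(ph)),np.sin(np.radians(ph))])),.09]
        u,v=(proj(a,[p])[0]+(1.2 if nm=="scene" else 0)).round().astype(int)
        print(nm,ph,(u,v),a["pixels"][v-1:v+2,u-1:u+2].sum(2).mean().astype(int),b["pixels"][v-1:v+2,u-1:u+2].sum(2).mean().astype(int))
E
```

```text
top -180 (np.int64(331), np.int64(265)) 183 108
top -174 (np.int64(334), np.int64(265)) 184 109
top -168 (np.int64(338), np.int64(264)) 182 166
top -162 (np.int64(341), np.int64(264)) 182 202
top -156 (np.int64(344), np.int64(262)) 184 204
top -150 (np.int64(348), np.int64(261)) 182 206
top -144 (np.int64(351), np.int64(259)) 183 203
top -138 (np.int64(353), np.int64(257)) 194 214
top -132 (np.int64(356), np.int64(255)) 360 397
top -126 (np.int64(358), np.int64(252)) 381 421
top -120 (np.int64(360), np.int64(249)) 100 113
top -114 (np.int64(362), np.int64(246)) 148 85
top -108 (np.int64(363), np.int64(243)) 389 95
top -102 (np.int64(364), np.int64(240)) 411 99
top -96 (np.int64(365), np.int64(236)) 406 105
top -90 (np.int64(365), np.int64(233)) 406 111
top -84 (np.int64(365), np.int64(229)) 399 114
top -78 (np.int64(364), np.int64(226)) 401 112
top -72 (np.int64(363), np.int64(222)) 399 118
top -66 (np.int64(362), np.int64(219)) 397 117
top -60 (np.int64(361), np.int64(216)) 400 117
top -54 (np.int64(359), np.int64(213)) 394 115
top -48 (np.int64(357), np.int64(210)) 340 112
top -42 
[... 1451 characters left out ...]
4(216), np.int64(186)) 365 24
scene -60 (np.int64(215), np.int64(189)) 364 190
scene -54 (np.int64(215), np.int64(192)) 364 90
scene -48 (np.int64(215), np.int64(195)) 355 33
scene -42 (np.int64(215), np.int64(198)) 356 173
scene -36 (np.int64(216), np.int64(201)) 103 102
scene -30 (np.int64(217), np.int64(203)) 31 16
scene -24 (np.int64(219), np.int64(206)) 45 50
scene -18 (np.int64(221), np.int64(208)) 115 123
scene -12 (np.int64(223), np.int64(211)) 119 126
scene -6 (np.int64(226), np.int64(213)) 117 124
scene 0 (np.int64(228), np.int64(214)) 117 125
scene 6 (np.int64(231), np.int64(216)) 82 87
scene 12 (np.int64(234), np.int64(217)) 220 133
scene 18 (np.int64(238), np.int64(218)) 367 198
```

```bash
python3 - <<'E'
from h import *
print(sense()["position"])
s=snapshot("scene");im=np.clip(s["pixels"][:,:,::-1].astype(float)*1.9,0,255).astype(np.uint8)
a=cv2.resize(im[125:245,185:305],(600,600),interpolation=cv2.INTER_CUBIC)
P=sense()["position"];q=(proj(s,[P,P+[0,0,.0187],np.r_[.52,-.1484,.109]])+1.2-[185,125])*5;print(q)
cv2.imwrite("pics/z.png",a)
E
```

```text
[ 0.58392766 -0.18312356  0.07568946]
[[207.08569028 396.21602798]
 [204.55339597 378.33593249]
 [314.52794381 311.70154105]]
```

View pics/z.png

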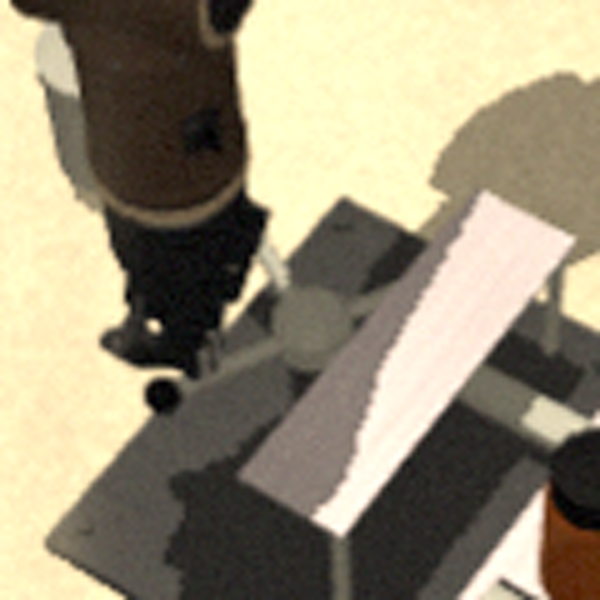

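The picture shows the knob at crop (162,395), unmoved, and the finger end at about (205,370) right at the rod. I can't see which side it's on, so I'll compare brightness numerically.

```bash
python3 - <<'E'
from h import *
import pickle
s0=pickle.load(open("scene.pkl","rb"));s=snapshot("scene")
for q in(s0,s):
    g=q["pixels"].sum(2)//10
    print("    "+" ".join("%2d"%(c%100) for c in range(212,246)))
    for r in range(188,210): print(r," ".join("%2d"%v for v in g[r,212:246]))
x=sense();print(x["contact_force"],x["torque"],x["position"])
E
```

```text
12 13 14 15 16 17 18 19 20 21 22 23 24 25 26 27 28 29 30 31 32 33 34 35 36 37 38 39 40 41 42 43 44 45
188 36 35 35 36 36 36 36 36 35 35 36 37 37 36 36 36 36 35 35 32 22 12 10  8  5  6  5 16 25 25 28 31 31 32
189 35 36 36 36 37 37 37 36 35 35 36 36 36 36 35 36 36 35 32 23 14 11 11 10  7  5  5 16 24 25 28 31 32 32
190 35 35 36 36 36 36 36 35 36 36 36 37 36 35 36 36 37 33 21 14 11 11 11 12 10  8  6 18 25 24 25 28 32 34
191 35 35 36 37 36 37 36 36 36 35 36 36 36 35 35 35 34 25 13 11 11 11 11 11 11 10  8 13 22 24 24 25 26 28
192 37 36 36 37 36 35 36 36 36 36 35 36 36 36 36 34 26 16 11 12 11 11 10 12 12 13 19 22 20 22 24 24 23 24
193 36 36 35 35 36 35 35 36 37 36 35 36 36 36 36 30 15 11 11 11 11 11 11 14 20 25 30 30 21 19 23 24 24 24
194 34 35 35 36 35 35 35 36 36 35 35 36 36 36 31 19 11 11 10 10 12 18 23 27 31 30 28 27 22 17 17 19 22 24
195 34 35 35 35 36 36 35 36 36 35 36 36 36 31 20 12 11 11 12 19 24 29 31 30 28 25 22 19 15 14 13 14 16 18
196 34 35 35 34 35 35 36 35 35 35 35 35 31 21 12 12 13 20 24 29 31 28 27 24 20 18 15 12 11 12 14 14 14 13
197 35 35 35 34 34 35 35 36 36 35 35 32 22 1
[... 3185 characters left out ...]
12 12 12 12 12 12 12 12 13 12 13 12 12 12 11 12 10  8 14
205 38 31 11  2  1  1  0  1  5 10 12 13 12 12 13 12 13 12 12 13 13 12 12 11 13 12 12 12 13 12 12 10 12 19
206 37 36 26 10  2  2  1  3  8 12 12 12 12 12 12 12 12 12 12 12 13 12 13 12 12 12 12 12 13 11 11 13 19 20
207 37 37 34 21  6  5  5  8 11 12 11 12 12 12 13 13 12 13 12 11 12 12 12 12 12 12 12 12 12 12 13 17 20 20
208 37 35 28 17 11 10 11 11 12 12 13 12 12 13 12 12 12 12 12 13 12 12 12 12 12 12 12 11  9 11 17 19 20 19
209 37 32 19 12 13 12 12 13 13 12 13 11 12 13 13 13 12 13 12 13 12 12 12 12 11 13 12 10  8 15 20 19 20 20
[-0.79304105  0.73112884 -0.15450536] [ 0.03423937 -0.05500577  0.03480319] [ 0.58424204 -0.18220641  0.07578618]
```

The finger covers only the upper half of the rod and ends at row 200, so its tip passes just above the spoke. I'll go back and come in about 20 mm lower.

>>> play_rows --targets '[[[0.0034, 0.0166, 0], 0], [[0.0034, 0.0166, 0], 0], [[0.0034, 0.0166, 0], 0], [[0.0034, 0.0166, 0], 0], [[0, 0, -0.01], 0], [[0, 0, -0.01], 0], [[0, 0, -0.01], 0], [[0, 0, -0.01], 0], [[0, 0, -0.002], 0], [[0, 0, 0], 0]]'

```text
t: 16.0
position: [0.5906, -0.1494, 0.054]
tool_rot: [-3.14, -0.0, 1.535]
contact_force: [-0.7, 0.5, 0.2]
opening: 0.003
finger_force: 0.0
```

>>> play_rows --targets '[[[0, -0.0064, 0], 0], [[0, -0.0065, 0], 0], [[0, -0.0065, 0], 0], [[-0.001, -0.0066, 0], 0], [[-0.001, -0.0067, 0], 0], [[-0.0016, -0.0067, 0], 0], [[-0.002, -0.0067, 0], 0], [[-0.0023, -0.0067, 0], 0], [[-0.0027, -0.0066, 0], 0], [[-0.003, -0.0066, 0], 0]]'

```text
t: 16.83
position: [0.585, -0.1765, 0.055]
tool_rot: [3.141, -0.007, 1.539]
contact_force: [1.4, 12.7, 0.6]
opening: -0.002
finger_force: 5.2
```

>>> play_rows --targets '[[[-0.0042, -0.0075, 0], 0], [[-0.0047, -0.0073, 0], 0], [[-0.0053, -0.0071, 0], 0], [[-0.0058, -0.0068, 0], 0], [[-0.0063, -0.0065, 0], 0], [[-0.0069, -0.0062, 0], 0], [[-0.0074, -0.0057, 0], 0], [[-0.0078, -0.0053, 0], 0], [[-0.0083, -0.0048, 0], 0], [[-0.0087, -0.0042, 0], 0]]'

```text
t: 17.67
position: [0.5554, -0.2089, 0.0563]
tool_rot: [3.134, -0.005, 1.538]
contact_force: [9.0, 6.7, 1.8]
opening: -0.003
finger_force: 5.0
```

```bash
cat >> h.py <<'E'
def knobs():
    """darkness along knob circle in scene+top"""
    from path import HUB,R
    out=[]
    for n,o in(("scene",1.2),("top",0)):
        s=snapshot(n);g=s["pixels"].sum(2)
        v=[]
        for ph in range(-200,60,3):
            p=np.r_[HUB+R@(.097*np.array([np.cos(np.radians(ph)),np.sin(np.radians(ph))])),.09]
            u,w=(proj(s,[p])[0]+o).round().astype(int); v.append((ph,int(g[w-1:w+2,u-1:u+2].mean())))
        out.append([a for a in v if a[1]<(60 if n=="scene" else 90)])
    return out
E
python3 - <<'E'
from h import *
for k in knobs():print(k)
x=sense();print(x["position"],x["contact_force"])
E
```

```text
[(-164, 30), (-158, 40), (-113, 23), (-110, 42), (-107, 34), (-104, 21), (-101, 21), (-98, 21), (-95, 29), (-92, 28), (-89, 28), (-86, 25), (-83, 22), (-80, 21), (-77, 24), (-74, 27), (-71, 25), (-68, 28), (-65, 28), (-62, 29), (7, 38)]
[(-170, 50), (-167, 30), (-164, 29), (-161, 52), (-158, 85), (-95, 89), (-92, 79), (-89, 81), (-38, 76), (-35, 62), (-32, 58), (-29, 85), (10, 53), (13, 30), (16, 74)]
[ 0.55470649 -0.21008592  0.05632183] [5.83528919 6.57550913 3.48436821]
```

>>> play_rows --targets '[[[-0.009, -0.0037, 0], 0], [[-0.0094, -0.003, 0], 0], [[-0.0093, -0.0024, 0], 0], [[-0.0072, -0.002, 0], 0], [[-0.0074, -0.0016, 0], 0], [[-0.0077, -0.0012, 0], 0], [[-0.0078, -0.0008, 0], 0], [[-0.008, -0.0003, 0], 0], [[-0.0082, 0.0002, 0], 0], [[-0.0083, 0.0007, 0], 0]]'

```text
t: 18.6
position: [0.5164, -0.2182, 0.0571]
tool_rot: [3.13, -0.002, 1.537]
contact_force: [13.7, 5.4, 1.0]
opening: -0.003
finger_force: 5.4
```

```bash
python3 - <<'E'
from h import *
from path import *
print(knobs()[1])
x=sense();print(x["position"],x["contact_force"])
print(rows(-115,-145,10).tolist(), ctr(-115),ctr(-145))
# jaw edge profile in top image along clamp x at bed y=.105, z=.071
s=snapshot("top");g=s["pixels"].sum(2)
o=HUB-R@np.array([-.02,-.11])
for yy in(.08,.09,.1):
    print([int(g[tuple(proj(s,[np.r_[o+R@np.array([xx/1000,yy]),.071]])[0].round().astype(int)[::-1])]) for xx in range(-80,60,4)])
E
```

```text
[(-194, 59), (-191, 66), (-116, 89), (-113, 77), (-110, 77), (-107, 77), (-20, 85), (-17, 68), (-14, 70)]
[ 0.51541887 -0.21860084  0.05698946] [9.67458124 3.0928587  2.68585212]
[[-0.0071, 0.0011], [-0.0072, 0.0015], [-0.0072, 0.0019], [-0.0071, 0.0023], [-0.0071, 0.0028], [-0.007, 0.0032], [-0.0069, 0.0036], [-0.0067, 0.0041], [-0.0066, 0.0045], [-0.0063, 0.0049]] [ 0.51007659 -0.21975477] [ 0.47547803 -0.20484438]
[466, 465, 465, 434, 328, 372, 423, 440, 425, 422, 302, 183, 90, 118, 120, 130, 104, 101, 119, 121, 116, 117, 110, 106, 110, 116, 134, 316, 395, 455, 322, 185, 113, 353, 405]
[462, 464, 457, 453, 352, 375, 413, 428, 424, 414, 297, 175, 108, 123, 110, 97, 103, 108, 121, 113, 116, 96, 102, 104, 105, 104, 105, 154, 252, 357, 326, 198, 119, 308, 348]
[466, 463, 458, 461, 387, 372, 419, 419, 422, 381, 303, 180, 100, 108, 110, 84, 99, 109, 116, 102, 108, 100, 104, 89, 80, 103, 97, 112, 224, 391, 315, 193, 197, 309, 393]
```

>>> play_rows --targets '[[[-0.0071, 0.0011, 0], 0], [[-0.0072, 0.0015, 0], 0], [[-0.0072, 0.0019, 0], 0], [[-0.0071, 0.0023, 0], 0], [[-0.0071, 0.0028, 0], 0], [[-0.007, 0.0032, 0], 0], [[-0.0069, 0.0036, 0], 0], [[-0.0067, 0.0041, 0], 0], [[-0.0066, 0.0045, 0], 0], [[-0.0063, 0.0049, 0], 0]]'

```text
t: 19.58
position: [0.4814, -0.2057, 0.057]
tool_rot: [3.13, 0.001, 1.536]
contact_force: [10.5, -4.4, 0.1]
opening: -0.004
finger_force: 5.0
```

```bash
python3 - <<'E'
from h import *
from path import *
print(knobs())
x=sense();print(x["position"],x["contact_force"],x["joint_positions"].round(2))
print(ctr(-30),ctr(-45),ctr(-75),ctr(-90))
E
```

```text
[[(-137, 55), (-134, 35), (-131, 44), (-128, 25), (-125, 27), (-122, 24), (-119, 20), (-116, 23), (-113, 32), (-110, 27), (-50, 32), (-47, 25), (-44, 56)], [(-140, 86), (-47, 86), (-44, 84)]]
[ 0.48036651 -0.20580867  0.05686015] [ 8.0936459  -3.06406191  2.38156184] [ 0.94  0.56 -0.82  1.96  0.55  0.85 -0.21]
[ 0.58967803 -0.16536265] [ 0.58383434 -0.181966  ] [ 0.55735015 -0.20964723] [ 0.53787433 -0.21713688]
```

>>> play_rows --targets '[[[0.024, -0.012, 0], 0], [[0, 0, 0.04], 0], [[0, 0, 0.04], 0], [[0, 0, 0.05], 0], [[0.05, 0.024, 0], 0], [[0.05, 0.024, 0], 0], [[0.05, 0.024, 0], 0], [[0.055, 0.024, 0], 0], [[0, 0, 0], 0], [[0, 0, 0], 0]]'

```text
t: 20.52
position: [0.5913, -0.1613, 0.1197]
tool_rot: [3.141, -0.001, 1.538]
contact_force: [0.3, -0.4, 0.5]
opening: -0.0
finger_force: 0.0
```

>>> play_rows --targets '[[[0, 0, -0.03], 0], [[0, 0, -0.03], 0], [[0, 0, -0.03], 0], [[0, 0, -0.02], 0], [[0, 0, -0.02], 0], [[0, 0, 0], 0], [[0, 0, 0], 0], [[0, 0, 0], 0], [[0, 0, 0], 0], [[0, 0, 0], 0]]'

```text
t: 21.35
position: [0.5909, -0.1628, 0.0555]
tool_rot: [3.14, 0.0, 1.535]
contact_force: [0.4, -0.7, 0.1]
opening: -0.001
finger_force: 0.0
```

```bash
python3 - <<'E'
from h import *
from path import *
print(knobs())
x=sense();print(x["position"],x["contact_force"],x["tool_rot"])
print(rows(-30,-60,10).tolist());print(rows(-60,-75,10).tolist());print(ctr(-30),ctr(-60))
E
```

```text
[[(-125, 53), (-122, 51), (-119, 50), (-116, 51), (-113, 51), (-110, 53), (-107, 52), (-104, 54), (-101, 56), (-98, 58), (-92, 57), (-77, 33), (-74, 30), (-71, 28), (-68, 25), (-65, 36), (-53, 32), (-50, 35), (-47, 35), (-44, 47), (-32, 58), (-29, 34), (-26, 32), (-23, 35)], [(-137, 74), (-2, 86), (1, 61), (4, 73), (7, 84)]]
[ 0.59065202 -0.16285148  0.05532356] [ 0.58629042 -0.85305445 -0.21714514] [3.14079059e+00 3.12418957e-04 1.53525030e+00]
[[-0.0016, -0.0067], [-0.0019, -0.0067], [-0.0023, -0.0067], [-0.0027, -0.0066], [-0.0031, -0.0066], [-0.0035, -0.0065], [-0.0039, -0.0063], [-0.0043, -0.0062], [-0.0047, -0.006], [-0.0051, -0.0058]]
[[-0.0027, -0.0028], [-0.0028, -0.0027], [-0.0029, -0.0027], [-0.003, -0.0026], [-0.0031, -0.0025], [-0.0032, -0.0024], [-0.0033, -0.0024], [-0.0034, -0.0023], [-0.0034, -0.0022], [-0.0035, -0.0021]]
[ 0.58967803 -0.16536265] [ 0.57299485 -0.19733162]
```

>>> play_rows --targets '[[[-0.0016, -0.008, 0], 0], [[-0.002, -0.008, 0], 0], [[-0.0023, -0.007, 0], 0], [[-0.0027, -0.0066, 0], 0], [[-0.003, -0.0066, 0], 0], [[-0.0035, -0.0065, 0], 0], [[-0.004, -0.0063, 0], 0], [[-0.0043, -0.0062, 0], 0], [[-0.0047, -0.006, 0], 0], [[-0.005, -0.0058, 0], 0]]'

```text
t: 22.28
position: [0.5759, -0.1919, 0.055]
tool_rot: [3.137, -0.006, 1.538]
contact_force: [7.1, 10.9, -4.5]
opening: 0.001
finger_force: 4.7
```

>>> play_rows --targets '[[[-0.0027, -0.0028, 0], 0], [[-0.0028, -0.0027, 0], 0], [[-0.0029, -0.0027, 0], 0], [[-0.003, -0.0026, 0], 0], [[-0.003, -0.0025, 0], 0], [[-0.0032, -0.0024, 0], 0], [[-0.0033, -0.0024, 0], 0], [[-0.0034, -0.0023, 0], 0], [[-0.0034, -0.0022, 0], 0], [[-0.0035, -0.0021, 0], 0]]'

```text
t: 23.12
position: [0.5614, -0.2041, 0.0557]
tool_rot: [3.136, -0.005, 1.539]
contact_force: [7.8, 10.6, -2.6]
opening: 0.001
finger_force: 4.6
```

```bash
python3 - <<'E'
from h import *
from path import *
x=sense();print(x["t"],x["position"],x["contact_force"],x["torque"])
rel=(x["position"][:2]-HUB)@R;print("rel clamp",rel, "moment by force at finger",np.cross(x["position"][:2]-HUB,x["contact_force"][:2]))
print(rows(-75,-85,10).tolist());print(rows(-85,-95,10).tolist());print(rows(-95,-105,10).tolist())
E
```

```text
23.1167 [ 0.56135022 -0.20409562  0.05565806] [ 7.79010443 10.60563081 -2.62817419] [ 2.24661796 -1.71772131 -0.03395915]
rel clamp [ 0.04345792 -0.0540671 ] moment by force at finger 0.8724198333474291
[[-0.0024, -0.0013], [-0.0024, -0.0013], [-0.0025, -0.0012], [-0.0025, -0.0012], [-0.0025, -0.0012], [-0.0025, -0.0011], [-0.0026, -0.0011], [-0.0026, -0.001], [-0.0026, -0.001], [-0.0027, -0.0009]]
[[-0.0027, -0.0009], [-0.0027, -0.0008], [-0.0027, -0.0007], [-0.0028, -0.0007], [-0.0028, -0.0006], [-0.002, -0.0006], [-0.002, -0.0006], [-0.0021, -0.0006], [-0.0021, -0.0005], [-0.0021, -0.0005]]
[[-0.0021, -0.0005], [-0.0021, -0.0004], [-0.0022, -0.0004], [-0.0022, -0.0004], [-0.0022, -0.0003], [-0.0022, -0.0003], [-0.0022, -0.0003], [-0.0022, -0.0002], [-0.0023, -0.0002], [-0.0023, -0.0002]]<stdin>:4: DeprecationWarning: Arrays of 2-dimensional vectors are deprecated. Use arrays of 3-dimensional vectors instead. (deprecated in NumPy 2.0)
```

>>> play_rows --targets '[[[-0.0024, -0.0013, 0], 0], [[-0.0024, -0.0013, 0], 0], [[-0.0025, -0.0012, 0], 0], [[-0.0025, -0.0012, 0], 0], [[-0.0025, -0.0012, 0], 0], [[-0.0025, -0.001, 0], 0], [[-0.0026, -0.001, 0], 0], [[-0.0026, -0.001, 0], 0], [[-0.0026, -0.001, 0], 0], [[-0.0027, -0.001, 0], 0]]'

```text
t: 23.95
position: [0.5498, -0.2109, 0.0563]
tool_rot: [3.133, -0.004, 1.538]
contact_force: [9.3, 7.3, -0.1]
opening: -0.001
finger_force: 4.8
```

>>> play_rows --targets '[[[-0.0027, -0.0009, 0], 0], [[-0.0027, -0.0008, 0], 0], [[-0.0027, -0.0007, 0], 0], [[-0.0028, -0.0007, 0], 0], [[-0.0028, -0.0006, 0], 0], [[-0.002, -0.0006, 0], 0], [[-0.002, -0.0006, 0], 0], [[-0.002, -0.0006, 0], 0], [[-0.002, -0.0005, 0], 0], [[-0.002, -0.0005, 0], 0]]'

```text
t: 24.78
position: [0.5387, -0.216, 0.0569]
tool_rot: [3.132, -0.002, 1.537]
contact_force: [10.2, 3.6, 1.2]
opening: 0.002
finger_force: 5.3
```

```bash
cat > m.py <<'E'
from h import *
from path import *
x=sense();r=x["position"][:2]-HUB;F=x["contact_force"];print(x["t"],x["position"],F,"M",r[0]*F[1]-r[1]*F[0])
if __import__('sys').argv[1:]:
    print(knobs())
    s=snapshot("top");g=s["pixels"].sum(2);o=HUB-R@np.array([-.02,-.11])
    print([(xx,int(np.mean([g[tuple(proj(s,[np.r_[o+R@np.array([xx/1000,yy]),.071]])[0].round().astype(int)[::-1])] for yy in (.085,.09,.095)]))) for xx in range(-60,60,3)])
E
python3 m.py 1
```

```text
24.7833 [ 0.53874922 -0.21598918  0.05689831] [10.16100474  3.64543925  1.19767829] M 0.7551231217683997
[[(-179, 24), (-176, 23), (-173, 59), (-113, 25), (-110, 20), (-107, 24), (-104, 26), (-101, 22), (-98, 24), (-95, 25), (-92, 23), (-89, 27), (-86, 26), (-83, 29), (-80, 26), (-77, 28), (-74, 25), (-8, 42), (-5, 27), (-2, 28), (1, 22), (4, 23), (7, 47)], [(-185, 84), (-182, 34), (-179, 31), (-176, 44), (-173, 66), (-104, 78), (-101, 72), (-44, 86), (-41, 80), (-38, 69), (-35, 71), (-5, 80), (-2, 67), (1, 72), (4, 69), (7, 83)]]
[(-60, 464), (-57, 466), (-54, 465), (-51, 460), (-48, 442), (-45, 382), (-42, 337), (-39, 369), (-36, 420), (-33, 430), (-30, 425), (-27, 423), (-24, 413), (-21, 376), (-18, 288), (-15, 174), (-12, 103), (-9, 97), (-6, 115), (-3, 105), (0, 95), (3, 88), (6, 98), (9, 106), (12, 114), (15, 109), (18, 102), (21, 107), (24, 106), (27, 96), (30, 94), (33, 97), (36, 105), (39, 103), (42, 98), (45, 89), (48, 99), (51, 155), (54, 239), (57, 295)]
```

>>> play_rows --targets '[[[-0.002, -0.0005, 0], 0], [[-0.002, -0.0004, 0], 0], [[-0.002, -0.0004, 0], 0], [[-0.002, -0.0004, 0], 0], [[-0.002, -0.0003, 0], 0], [[-0.002, -0.0003, 0], 0], [[-0.002, -0.0003, 0], 0], [[-0.002, -0.0002, 0], 0], [[-0.002, -0.0002, 0], 0], [[-0.002, -0.0002, 0], 0]]'

```text
t: 25.77
position: [0.5299, -0.2166, 0.0571]
tool_rot: [3.13, -0.003, 1.538]
contact_force: [13.5, 6.0, 0.2]
opening: -0.001
finger_force: 6.0
```

>>> play_rows --targets '[[[-0.002, 0, 0], 0], [[-0.002, 0, 0], 0], [[-0.002, 0, 0], 0], [[-0.002, 0, 0], 0], [[-0.002, 0, 0], 0], [[-0.002, 0, 0], 0], [[0, 0, 0], 0], [[0, 0, 0], 0], [[0, 0, 0], 0], [[0, 0, 0], 0]]'

```text
t: 26.6
position: [0.5248, -0.2163, 0.0572]
tool_rot: [3.128, -0.003, 1.538]
contact_force: [16.0, 6.8, -1.5]
opening: -0.003
finger_force: 6.4
```

```bash
python3 m.py 1
```

```text
26.6 [ 0.52482352 -0.21628691  0.05722948] [16.01604173  6.77941967 -1.53667548] M 1.1199803101736892
[[(-188, 36), (-185, 20), (-182, 52), (-116, 29), (-113, 40), (-110, 23), (-107, 23), (-104, 23), (-101, 25), (-98, 23), (-95, 25), (-92, 24), (-89, 25), (-86, 28), (-83, 23), (-80, 46), (-17, 37), (-14, 30), (-11, 23), (-8, 22), (-5, 42)], [(-194, 44), (-191, 28), (-188, 31), (-185, 60), (-110, 84), (-107, 82), (-11, 72), (-8, 70)]]
[(-60, 463), (-57, 461), (-54, 465), (-51, 464), (-48, 457), (-45, 442), (-42, 381), (-39, 331), (-36, 369), (-33, 416), (-30, 431), (-27, 427), (-24, 420), (-21, 406), (-18, 371), (-15, 285), (-12, 171), (-9, 115), (-6, 114), (-3, 111), (0, 102), (3, 91), (6, 90), (9, 104), (12, 103), (15, 110), (18, 104), (21, 109), (24, 105), (27, 111), (30, 94), (33, 102), (36, 98), (39, 95), (42, 93), (45, 95), (48, 102), (51, 125), (54, 198), (57, 262)]
```

>>> play_rows --targets '[[[0, 0, 0], 0], [[0, 0, 0], 0], [[0, 0, 0], 0], [[0, 0, 0], 0], [[0, 0, 0], 0], [[0, 0, 0], 0], [[0, 0, 0], 0], [[0, 0, 0], 0], [[0, 0, 0], 0], [[0, 0, 0], 0]]'

```text
t: 27.58
position: [0.5248, -0.2163, 0.0572]
tool_rot: [3.128, -0.003, 1.538]
contact_force: [14.5, 7.3, -1.1]
opening: -0.002
finger_force: 6.4
```

```bash
python3 m.py; python3 - <<'E'
# sub-degree angle from the dark-knob centroids in top image
from h import *
from path import *
import pickle
t0=pickle.load(open("top.pkl","rb"));t=snapshot("top")
def cen(s,ph0):
    g=s["pixels"].sum(2).astype(float);a=[]
    for ph in np.arange(ph0-14,ph0+14.1,1):
        p=np.r_[HUB+R@(.097*np.array([np.cos(np.radians(ph)),np.sin(np.radians(ph))])),.09]
        u,w=proj(s,[p])[0]; a.append((ph,cv2.getRectSubPix(g.astype(np.float32),(3,3),(float(u),float(w))).mean()))
    a=np.array(a);w=np.clip(150-a[:,1],0,None);return (a[:,0]*w).sum()/w.sum(),a[:,1].min()
print(cen(t0,-118),cen(t0,-27),cen(t,-189),cen(t,-8))
E
```

```text
27.5833 [ 0.52481262 -0.21625297  0.05723185] [14.50169173  7.34038479 -1.12913892] M 1.019309283770815
(np.float64(-117.40811292327061), np.float64(66.47148895263672)) (np.float64(-27.36070498832306), np.float64(63.15835952758789)) (np.float64(-186.81170443780732), np.float64(31.021366119384766)) (np.float64(-7.96473886554353), np.float64(62.74352264404297))
```

Contact-point torque gives a jaw force of at least 23 N, and the travel since the handle last ran free gives at most 30 N, so I'll stop here and retreat.

>>> play_rows --targets '[[[0.005, 0, 0], 0], [[0.01, -0.002, 0], 0], [[0.02, -0.005, 0], 0], [[0.01, -0.005, 0], 0], [[0, 0, 0.03], 0], [[0, 0, 0.05], 0], [[0, 0, 0.07], 0], [[0, 0, 0.07], 0], [[0, 0, 0.07], 0], [[0, 0, 0.07], 0]]'

```text
t: 28.47
position: [0.5392, -0.2247, 0.2373]
tool_rot: [-3.141, -0.0, 1.536]
contact_force: [0.4, -0.6, -0.4]
opening: 0.0
finger_force: 0.0
```

>>> play_rows --targets '[[[-0.03, -0.04, 0.02], 0], [[-0.03, -0.04, 0.02], 0], [[-0.03, -0.05, 0], 0], [[-0.03, -0.05, 0], 0], [[-0.03, -0.05, 0], 0], [[-0.03, -0.05, 0], 0], [[-0.02, -0.03, 0], 0], [[0, 0, 0], 0], [[0, 0, 0], 0], [[0, 0, 0], 0]]'

```text
t: 29.3
position: [0.4404, -0.379, 0.2554]
tool_rot: [3.141, -0.0, 1.536]
contact_force: [-0.0, 0.2, 0.4]
opening: 0.001
finger_force: 0.0
```

```bash
python3 - <<'E'
from h import *
import pickle
from path import *
x=sense();print(x["t"],x["position"],x["contact_force"])
s=snapshot("scene");t=snapshot("top");o=HUB-R@np.array([-.02,-.11])
h=cv2.cvtColor(s["pixels"],cv2.COLOR_RGB2HSV);m=cv2.inRange(h,(3,130,40),(15,255,255))[190:270,260:330]
ys,xs=np.nonzero(m);print("amber",xs.min()+260,xs.max()+260,ys.min()+190,ys.max()+190)
J=o+R@np.array([.017,.09]);th=np.linspace(0,6.28,40)
e=proj(s,np.c_[J[0]+.029*np.cos(th),J[1]+.029*np.sin(th),0*th+.025])+1.2;print("pred foot",e.min(0),e.max(0))
print(knobs())
s0=pickle.load(open("scene.pkl","rb"));t0=pickle.load(open("top.pkl","rb"));g=lambda q:cv2.cvtColor(q["pixels"],cv2.COLOR_RGB2GRAY)
def sh(a,b,r0,r1,c0,c1):
    r=cv2.matchTemplate(g(b)[r0-10:r1+10,c0-10:c1+10],g(a)[r0:r1,c0:c1],cv2.TM_CCOEFF_NORMED);_,v,_,l=cv2.minMaxLoc(r);return round(v,3),l[0]-10,l[1]-10
print("mug",sh(t0,t,150,190,164,206),"tumb",sh(t0,t,262,293,158,190),"syrup",sh(t0,t,158,190,370,402),"sauc",sh(t0,t,188,236,416,466),"can",sh(t0,t,250,284,392,428))
# jar lid in top: dark blob
gg=t["pixels"].sum(2);P=proj(t,[np.r_[J,.143]])[0].round().astype(int);print("lid pred",P)
d=gg[P[1]-20:P[1]+20,P[0]-20:P[0]+20]<130;n,l,st,c=cv2.connectedComponentsWithStats(d.astype(np.uint8));i=1+st[1:,4].argmax();print(st[i],c[i]+P-20)
E
```

```text
29.3 [ 0.44040222 -0.37895462  0.25543543] [-0.00451106  0.16033227  0.44375638]
amber 289 309 229 253
pred foot [288.23122147 235.90927632] [308.34130892 253.60924731]
[[(-188, 48), (-185, 34), (-101, 52), (-98, 47), (-95, 45), (-17, 35), (-14, 30), (-11, 24), (-8, 28)], [(-194, 61), (-191, 59), (-188, 71), (-101, 42), (-98, 58), (-11, 64), (-8, 65)]]
mug (0.987, 0, 0) tumb (0.994, 0, 0) syrup (0.998, 0, 0) sauc (0.587, 0, -2) can (0.935, 0, 0)
lid pred [263 214]
[ 10  12  19  21 310] [261.98064516 215.44516129]
```

```bash
python3 -c "
from plant import *
print(close_job())"
```

```text
the job is handed in; nothing more can be done
None
```

The jar is clamped upright on the bed and the job is handed in with the hand clear; I put the jaw force at 23–30 N from handle torque and travel, not from a direct reading. On the way I knocked over one yellow look-alike jar, which you asked to leave alone; it came to rest lying near the mug. Mug, tumbler, syrup bottle and canister had not moved; the saucer was partly hidden and could not be checked.

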